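# Put the long telescope away in its tray

## Task

The two rigid telescopes have dried on their rest: take the longer one and lay it gently in the silicone cradles of the steel tray, eyepiece in the wide cradle, shaft in the narrow one and light post pointing up, then ease the lid down until it is fully closed. The optics are fragile: hold the telescope lightly and only by its metal body, never by the slender shaft, and do not knock, press or drop it. Do not let the lid slam, and leave everything else where it is.

Things in the scene. Friction and masses are not known exactly. Their poses are not given: they have to be found in the camera images.
- scope: the LONGER telescope, to be put away: rigid endoscope, about 180 g. Origin on its axis (centre of mass within 5 mm), mid of the clear metal body where it is held; x along the axis to the tip, z up the light post. In mm along x: black eyepiece, diameter 30, from -50 to -32, tapering to 20 at -20; steel body, diameter 20, from -20 to 45; cone to 58; then the shaft. Starts level, post up
- scope_post (a point): top of the long telescope's light post, a steel stub 12 mm wide that stands up from the body at x = 34 mm; its top is 26 mm from the axis. Limits of this fragile instrument: fingers' force on it 100 N (sum of both fingers), pressing or knocking against rest, tray, lid or the other telescope 30 N, fall 15 mm; fingers may not hold it more than 35 mm from its origin toward the tip
- scope_tip (a point): glass tip of the long telescope's slender shaft (5 mm in diameter, x from 58 to 225 mm): 225 mm from its origin along its x
- short_scope: the other telescope, which stays on the rest: the same eyepiece, body and post, but the shaft ends at x = 156 mm
- rest: drying rest, fixed: steel plate 215 x 200 mm, 8 mm thick; origin on the table, x along the telescopes (tips to +x). Two lanes at y = +50 and -50 mm, each with open V cradles 10 mm long for eyepiece and shaft, 41 mm behind and 120 mm ahead of the telescope's origin, which lies at x = -30 mm, 50 mm above the table. Either lane may hold the long telescope; lift it straight up
- tray: perforated steel tray, fixed: outside 316 (x) x 140 (y) x 67 mm high, walls and floor 3 mm; origin on the table under its centre. Lid hinged along the top of its +y wall. On the centre line two silicone V cradles 10 mm long, a wide one for the eyepiece at x = -128.5 mm (50 mm wide, 37 mm above the table) and a narrow one for the shaft at x = 32.5 mm (mouth 18 mm wide, 44 mm above the table)
- cradle (a point): fixed in the tray: where the telescope's origin lies when it rests in the cradles, at tray x = -87.5 mm, 35 mm above the table and 32 mm above the tray's inner floor; the telescope's x axis is then along the tray's x axis. The cradles' steep flanks (55 degrees) centre it sideways when it is lowered straight down
- cradle_tip (a point): fixed in the tray: where the tip of the telescope comes to lie, 225 mm along tray +x from the cradle point
- lid (a joint): lid angle in rad: 0 shut, growing as it opens; it starts wide open at 1.7 to 2.1 (stop at 2.3). A stiff friction hinge: it stays where it is left, and about 2 N at its free edge moves it. Not to be closed faster than 2.5 rad/s
- lid_hinge (a point): middle of the lid's hinge line, which runs along tray x at y = +70 mm, 67 mm above the table
- lid_edge (a point): middle of the lid's free edge, 140 mm from the hinge line, on the lid's outer face (upper face when shut). The lid is a slotted steel sheet 316 mm long (along the hinge), 140 mm wide, 3 mm thick, smooth outside; open, it leans away from the tray toward tray +y
- camera_head: bystander, loose: grey endoscope camera head 60 x 36 x 32 mm with a 32 mm wide black and steel coupler in front (total length 120 mm), lying between rest and tray; origin under its middle
- jar: bystander, loose: small amber jar with a white cap, 44 mm in diameter, 64 mm high
- bottle_a: bystander, loose: blue squeeze bottle, 54 mm in diameter, 179 mm high, at the back
- brush: bystander, loose: white cleaning brush 170 mm long, lying near the robot

How it is judged:
On the way:
1. the long telescope lies in the tray's cradles, let go, with the lid still open (distance between scope and cradle below 0.012 m and distance between scope_tip and cradle_tip below 0.014 m and contact force between the fingers and scope below 0.05 N and linear speed of scope below 0.03 m/s and value of joint lid above 1 rad), for 0.2 s.
At the end, for the whole second after the job is handed in: the long telescope rests in the tray's two cradles: its origin within 12 mm of the cradle point (5 mm sideways, 4 mm in height), its tip within 14 mm of the cradle tip point, light post within 20 degrees of upright, at rest; the lid shut to within 0.05 rad (7 mm at its edge) (distance between scope and cradle below 0.012 m and distance between scope_tip and cradle_tip below 0.014 m and z of scope in the frame of tray between 0.031 and 0.04 m and y of scope in the frame of tray between -0.005 and 0.005 m and angle between scope's own z axis and vertical below 0.35 rad and linear speed of scope below 0.02 m/s and value of joint lid below 0.05 rad); the robot touches nothing.
It fails at once if the telescope is squeezed with more than 100 N in all (contact force between the fingers and scope above 100 N).
It fails at once if the telescope is held by its shaft (more than 35 mm toward the tip from its origin) (contact force between the fingers and scope above 1 N and x of the grasp point in the frame of scope above 0.035 m).
It fails at once if the telescope is pressed or knocked against the rest, the tray or its lid, or the other telescope with more than 30 N, or dropped (faster than 0.55 m/s while out of the fingers, a fall of about 15 mm) (contact force between scope and tray above 30 N or contact force between scope and rest above 30 N or contact force between scope and short_scope above 30 N or (contact force between the fingers and scope below 0.05 N and linear speed of scope above 0.55 m/s)).
It fails at once if the lid is closed faster than 2.5 rad/s (velocity of joint lid below -2.5 rad/s).
It fails at once if the short telescope or a bystander is moved by more than 20 mm (distance of any of short_scope, camera_head, jar, bottle_a, brush from where it was at the start of the episode above 0.02 m).
It also fails if it takes over 72 s, if anything falls off the work surface, if the arm or the gripper's body presses on something with over 40 N, if the wrist force passes 120 N, or if a joint passes its speed limit or range.

## Robot

A 6-joint arm with a two-finger parallel gripper is mounted at the origin on the work surface. World frame = base frame: x ahead of the robot, y to its left, z up, the work surface at z = 0. Lengths are in m, angles in rad, forces in N, time in s.
With the tool pointing down it reaches from about 0.275 to 0.825 m from the base axis. Payload 5.2 kg.
Tool frame: the origin (TCP) lies between the finger pads; the fingertips stand 14 mm ahead of it and the grasp point (between the pads) lies 5 mm behind it; z points along the fingers, y is the line along which they close (so a half turn about z gives the same grasp; the last joint's range is limited). The gripper opens to 93 mm and grips with 3 to 60 N. Pads are 15 mm wide; open, the fingers measure 128 mm over their backs; the gripper's body (75 mm by 188 mm) begins 65 mm behind the grasp point.
Start: joints at [-0.203, 0.259, 1.535, -0, 1.348, -0.203], TCP at [0.55, 0, 0.233] pointing down, gripper open.
Joint ranges: [-3.14, 3.14], [-0.91, 2.08], [0.19, 2.58], [-1.22, 4.36], [0.22, 2.71], [-3.12, 3.12]. Speed limits (rad/s): [2.57, 2.57, 3.14, 3.14, 3.14, 3.14].

## Interface

Orientations are given as a unit quaternion [w, x, y, z].
In Python, from rig import ctrl, imaging, job_done gives the robot as it stands. Calls block until the motion is done:
- ctrl.movep(position, orientation): joint-space move of the TCP to a pose.
- ctrl.servo_line(position, ori=None, velocity=0.15, max_force=None): straight line of the TCP; ori=None keeps the orientation; velocity is the mean speed in m/s. With max_force (N) it stops when the force on the tool has changed by that much, and returns True; else False.
- ctrl.movej(angles): joint-space move.
- ctrl.move_gripper(opening): finger opening in m; the grip force is fixed at half the most; returns when the fingers have stopped.
- ctrl.pause(seconds).
- ctrl.solve_ik(position, orientation): joint angles nearest the present ones, or None.
- imaging.camera(name): name is "scene" or "side" or "wrist"; returns the picture (480x640x3 uint8, red, green, blue); there is no depth.
- imaging.camera_model(name): a dict with "vertical_fov" (degrees; the focal length in pixels is half the picture's height over the tangent of half this angle, whatever the lens; pixels are square), "cx", "cy" (the principal point, pixels), "k1" (the pictures are not rectified: a ray, as slopes to the right and down, at radius r is drawn at 1 + k1 r^2 times it, then the intrinsics apply), "rvec" (rotation vector, rad) and "tvec" (3), from world to camera coordinates, as OpenCV has them. Camera axes: x right, y down, z forward; pixel columns grow to the right and rows downward; lengths in m; the calibration is good to about 2 mm. A picture is of the moment at which its call begins: read the wrist's pose just before it. camera_model takes no time and is no camera call; for the wrist camera it gives the pose at the moment of the call.
A pose or a line that the arm cannot do raises ctrl.PlanningError and nothing moves.
- job_done(): hands the job in; it is judged then, once.
Readings, each from a call of its own:
- ctrl.current_time_s(): time.
- ctrl.current_joint_pos(): joint angles.
- ctrl.current_qd(): joint speeds.
- ctrl.current_effort(): joint torques, N m.
- ctrl.current_ee_pos(): TCP position.
- ctrl.current_tool_rot(): TCP orientation.
- ctrl.current_contact_force(): force on the tool from outside, world axes, zero at the start.
- ctrl.current_ft_torque(): the same for the moment, N m.
- ctrl.current_finger_gap(): finger opening in m.
- ctrl.current_grasp_force(): force on a finger pad.
Only numpy, scipy, OpenCV 4.12 (cv2) and the standard library are available. Lean on these libraries where they do the work, as an engineer would, in place of code of your own. Each camera call takes 0.05 s, during which the arm holds its last target. There are 200 camera calls.

## Working session

There is one attempt and no reset: what is moved stays moved. The work goes in short steps, each a Python script; the robot and the scene stay as the last script left them, time stands still between calls to the robot, and variables do not carry over. Pictures are saved under pics/ and viewed, at most 10 in all, crops included, and the job is handed in when it is done.

```bash
ls; mkdir -p pics; python3 - <<'E'
from rig import ctrl, imaging
import cv2
for n in ("scene","side"):
    im=imaging.camera(n); cv2.imwrite(f"pics/{n}0.png",im[:,:,::-1]); print(n,imaging.camera_model(n))
E
```

```text
pics
scene {'vertical_fov': 54.10476963642627, 'cx': 317.6213446406633, 'cy': 238.46880965195726, 'k1': -0.08562005496081963, 'rvec': array([ 2.05590102,  0.98373694, -0.45026555]), 'tvec': array([-0.37424858, -0.19628757,  1.15910557])}
side {'vertical_fov': 53.72004583986227, 'cx': 320.57100923971814, 'cy': 244.17210637176603, 'k1': -0.007649555869321442, 'rvec': array([ 0.64243479, -2.64662512,  1.11318064]), 'tvec': array([0.51238155, 0.22182529, 0.72615653])}
```

View pics/scene0.png

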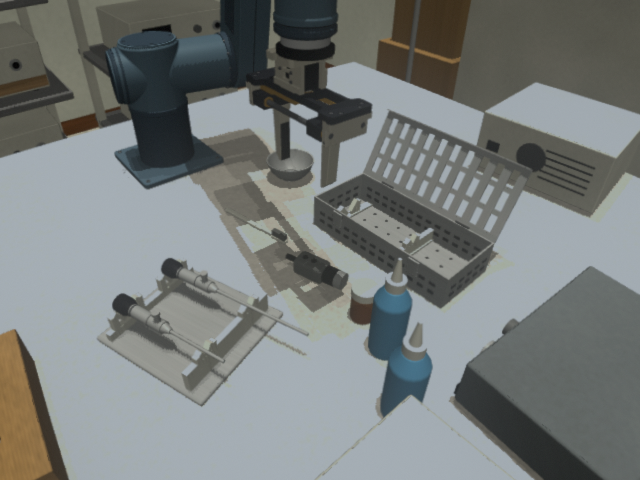

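View pics/side0.png

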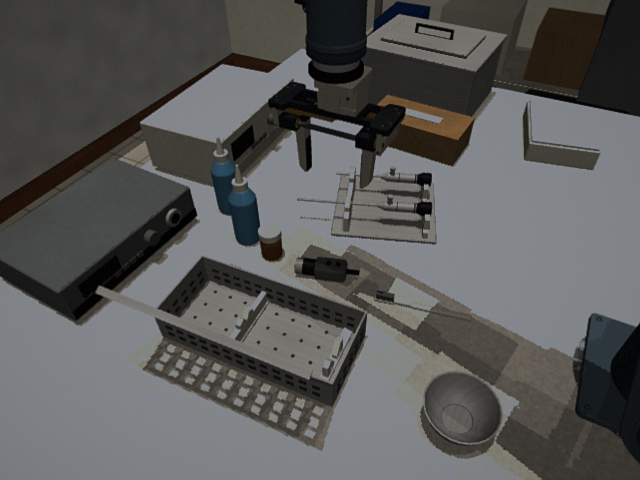

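```bash
python3 - <<'E'
import cv2, numpy as np
s=cv2.imread("pics/scene0.png"); d=cv2.imread("pics/side0.png")
def crop(im,x,y,w,h,f): return cv2.resize(im[y:y+h,x:x+w],None,fx=f,fy=f,interpolation=cv2.INTER_CUBIC)
# 2 stacked: scene rest / scene tray side by side ; gamma brighten
g=lambda im:(255*(im/255.)**0.7).astype('uint8')
cv2.imwrite("pics/c1.png",g(crop(s,95,245,220,160,3.6)))
cv2.imwrite("pics/c2.png",g(crop(s,305,105,230,200,3)))
cv2.imwrite("pics/c3.png",g(crop(d,90,160,360,290,2)))
E
```

```text
(no output)
```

View pics/c1.png

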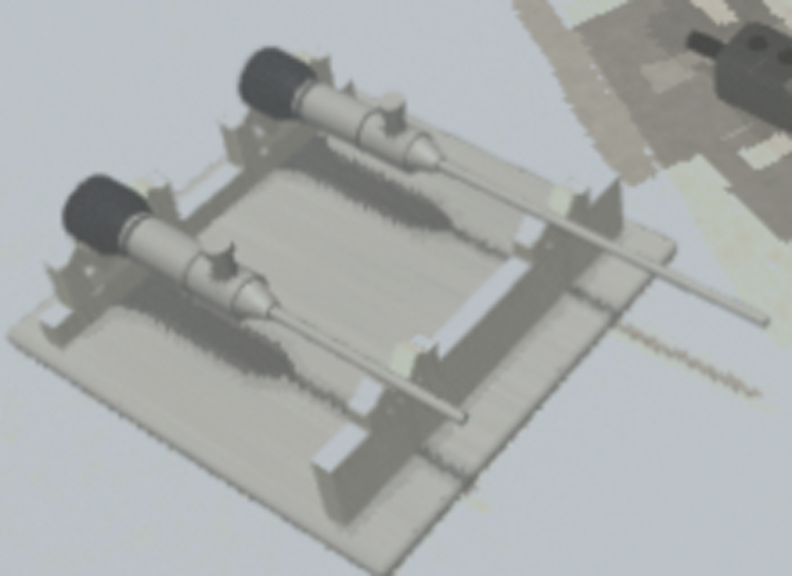

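View pics/c2.png

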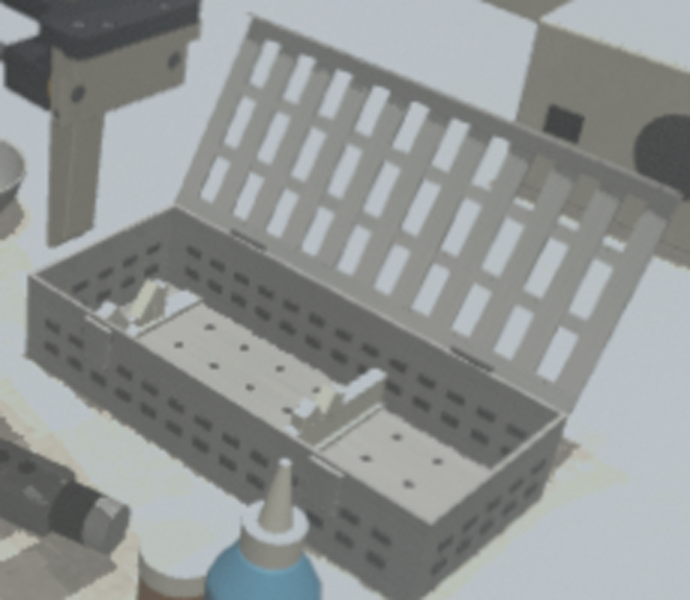

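View pics/c3.png

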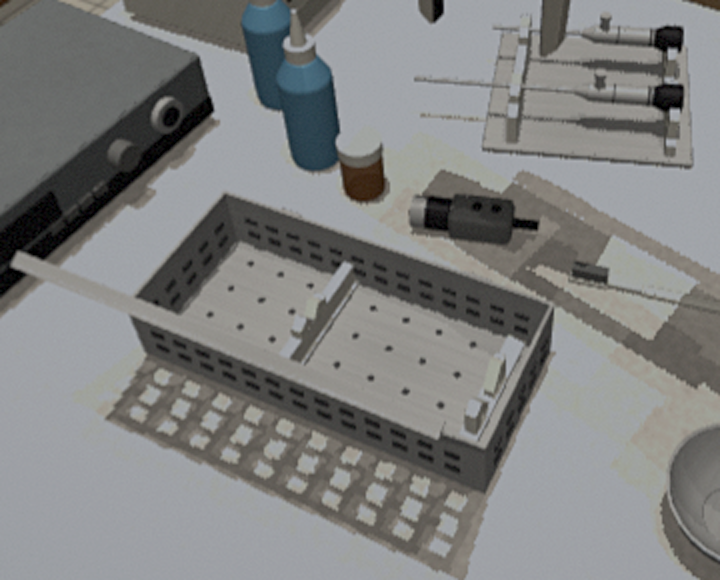

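The long telescope is the one with its tip at scene (308,333) and eyepiece at (168,268). In the side view its tip is at (298,199). The tray rim corners are clear in both views. Next I fit both poses.

```bash
cat > h.py <<'E'
import numpy as np, cv2
from scipy.optimize import least_squares
from rig import ctrl, imaging
def proj(n,P,m=None):
    m=m or imaging.camera_model(n); f=240/np.tan(np.radians(m['vertical_fov'])/2)
    K=np.array([[f,0,m['cx']],[0,f,m['cy']],[0,0,1]])
    return cv2.projectPoints(np.array(P,float).reshape(-1,1,3),np.array(m['rvec']),np.array(m['tvec']),K,np.array([m['k1'],0,0,0]))[0].reshape(-1,2)
def place(p,L):
    c,s=np.cos(p[2]),np.sin(p[2]); L=np.array(L,float)
    return np.c_[p[0]+c*L[:,0]-s*L[:,1],p[1]+s*L[:,0]+c*L[:,1],L[:,2]]
def un(c,xy):
    ox,oy,f=dict(c1=(95,245,3.6),c2=(305,105,3),c3=(90,160,2))[c]
    return np.array([ox+(xy[0]+.5)/f-.5, oy+(xy[1]+.5)/f-.5])
def fit(obs,model,p0s):
    ms={n:imaging.camera_model(n) for n in('scene','side')}
    best=None
    def r(p):
        P=model(p)
        return np.concatenate([(proj('side' if c=='c3' else 'scene',[q],ms['side' if c=='c3' else 'scene'])[0]-un(c,xy)) for (c,xy),q in zip(obs,P)])
    for p0 in p0s:
        s=least_squares(r,p0,loss='soft_l1')
        if best is None or s.cost<best.cost: best=s
    return best.x, best.cost, r(best.x).reshape(-1,2)
E
cat > fit.py <<'E'
from h import *
np.set_printoptions(precision=4,suppress=True)
for s in(1,-1):
    y=.05*s
    L=[(.195,y,.05),(.004,y,.076),(.126,-y,.05),(.004,-y,.076),(.1075,.1*s,.008),(.1075,-.1*s,.008),(-.1075,-.1*s,.008),
       (.195,y,.05),(.004,y,.076),(.126,-y,.05),(.004,-y,.076),(-.1075,.1*s,.008),(.1075,.1*s,.008)]
    o=[('c1',a) for a in[(767,321),(396,98),(463,418),(223,247),(675,245),(385,572),(8,335)]]+[('c3',a) for a in[(416,78),(600,72),(495,27),(605,15),(691,162),(485,150)]]
    x,c,r=fit(o,lambda p:place(p,L),[(.6,-.35,a) for a in(-2,0,2,3)])
    print('rest',s,x,c); print(r.T)
def T(p):
    e=[(sx*.158,.07-.14*np.cos(p[3]),.067+.14*np.sin(p[3])) for sx in(-1,1)]
    L=[(-.158,.07,.067),(-.158,-.07,.067),(.158,-.07,.067),(.158,.07,.067),e[0],e[1],(-.158,-.07,0),
       (-.158,-.07,.067),(.158,-.07,.067),e[1],(-.158,.07,0),(.158,.07,0)]
    return place(p,L)
o=[('c2',a) for a in[(177,207),(30,277),(432,522),(567,412),(250,14),(682,200),(27,355)]]+[('c3',a) for a in[(552,303),(227,196),(16,257),(487,489),(148,355)]]
x,c,r=fit(o,T,[(.6,.1,a,1.9) for a in(-2,0,2,3)])
print('tray',x,c);print(r.T)
E
python3 fit.py
```

```text
rest 1 [ 0.521  -0.2115  0.3317] 40.00771255371537
[[ 0.4099 -0.2375  1.5666  0.1538 -3.2235 -7.7724 -5.3468 -2.0457 -1.105
  -2.6168 -1.3642  5.242   1.766 ]
 [ 3.2962  2.1021  3.3773  0.7735 -1.7828 -1.3031 -3.3248  0.8951  1.6793
   0.906   1.3747  3.4735 -0.3908]]
rest -1 [ 0.5815 -0.271   1.295 ] 786.0704407393633
[[  -0.279   -34.7738   17.663     0.7789  -20.0434   22.1019   -8.3
    -0.3138  -32.3738   18.4048    0.7963  -65.4839  -22.0109]
 [  -0.6687   91.5581  -60.9568   -3.1589   85.7015 -103.0637    0.1919
     2.7679  -42.869    33.3577    3.1251  -90.6488  -46.0778]]
tray [0.5876 0.1945 0.0563 2.0182] 15.713956870504452
[[-1.2475 -1.1906 -0.7533  0.2906 -0.5296 -0.8235 -0.6837  0.9563 -1.8561
  -0.4965 -1.6131 -2.1514]
 [-0.3323  0.1211  2.1013  1.9928  0.4134 -1.2738  1.649   1.6971 -1.586
   0.1146  4.525   0.1824]]
```

```bash
cat >> fit.py <<'E'
print('----scope alone')
L=[(.225,0,.05),(.034,0,.076)]*2
o=[('c1',a) for a in[(767,321),(396,98)]]+[('c3',a) for a in[(416,78),(600,72)]]
x,c,r=fit(o,lambda p:place(p,L),[(.5,-.15,.33)]);print(x,c);print(r.T)
L=[(.156,0,.05),(.034,0,.076)]*2
o=[('c1',a) for a in[(463,418),(223,247)]]+[('c3',a) for a in[(495,27),(605,15)]]
x,c,r=fit(o,lambda p:place(p,L),[(.5,-.15,.33)]);print('short',x,c);print(r.T)
m=imaging.camera_model('wrist');print(m, ctrl.current_ee_pos(),ctrl.current_tool_rot())
R=cv2.Rodrigues(m['rvec'])[0];print(-R.T@m['tvec'],R)
E
python3 fit.py | sed -n '/alone/,$p'
```

```text
----scope alone
[ 0.4724 -0.1723  0.3347] 4.015083756741501
[[-0.1378 -0.4732 -0.8743  0.4086]
 [ 0.758   0.2808  2.069   2.7214]]
short [ 0.5053 -0.2696  0.3424] 3.7379485630080604
[[ 0.3039 -1.4275 -1.0613  0.3569]
 [ 1.2314 -0.5015  1.5074  1.6343]]
{'vertical_fov': 68.22619788281068, 'cx': 311.0900914007263, 'cy': 243.42004336512784, 'k1': 0.000787717880217983, 'rvec': array([-2.8529, -0.0008,  0.0034]), 'tvec': array([-0.5495, -0.0337,  0.3921])} [0.5496 0.0001 0.2319] [-0.0007  0.7071  0.7071 -0.0004]
[0.5504 0.0795 0.3841] [[ 1.      0.0002 -0.0024]
 [ 0.0009 -0.9586  0.2847]
 [-0.0022 -0.2847 -0.9586]]
```

```bash
cat >> h.py <<'E'
from scipy.spatial.transform import Rotation as Ro
def ori(yaw,tilt=0.):
    X=np.array([np.cos(yaw),np.sin(yaw),0]);Y=np.array([-X[1],X[0],0]);Z=np.array([0,0,1.])
    z=-np.cos(tilt)*Z+np.sin(tilt)*Y; y=np.cross(z,X)
    q=Ro.from_matrix(np.c_[X,y,z]).as_quat(); return q[[3,0,1,2]], z
E
python3 - <<'E'
from h import *
q,_=ori(.335); ctrl.movep([.50,-.17,.25],q)
import json
M={}
def shot(n):
    ctrl.pause(.3); m=imaging.camera_model('wrist'); im=imaging.camera('wrist'); cv2.imwrite(f'pics/{n}.png',im[:,:,::-1])
    M[n]={k:(v.tolist() if hasattr(v,'tolist') else v) for k,v in m.items()}
shot('w1')
print(proj('wrist',place((.4724,-.1723,.3347),[(.225,0,.05),(.034,0,.076),(0,0,.06)])))
q,_=ori(.056); ctrl.movep([.53,.19,.28],q); shot('w2')
json.dump(M,open('M.json','w'))
print(proj('wrist',place((.5876,.1945,.0563),[(-.158,-.07,.067),(-.158,.07,.067),(.158,-.07,.067),(.158,.07,.067),(-.128,0,.037),(.0325,0,.044)])),ctrl.current_time_s())
E
```

```text
[[304.06905241  -5.61095554]
 [304.23408977 219.01019317]
 [304.64158124 248.40130573]]
[[371.16175074 303.88375415]
 [247.59929653 304.02400641]
 [388.20989416 -23.5210992 ]
 [228.72657881 -23.31898003]
 [309.4271394  269.69321004]
 [309.01337825 127.68894637]] 3.025
```

View pics/w1.png

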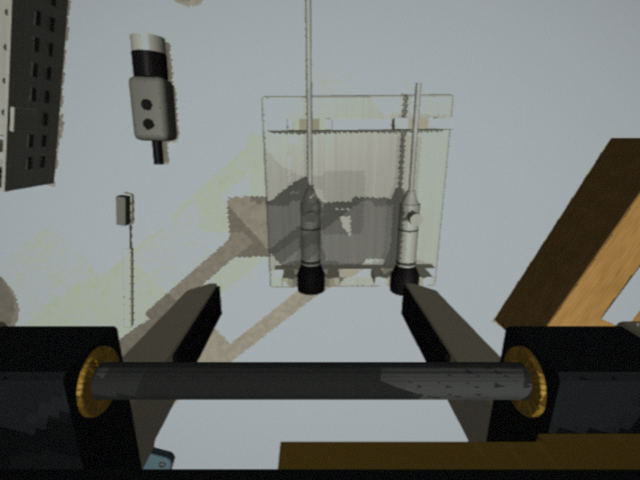

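View pics/w2.png

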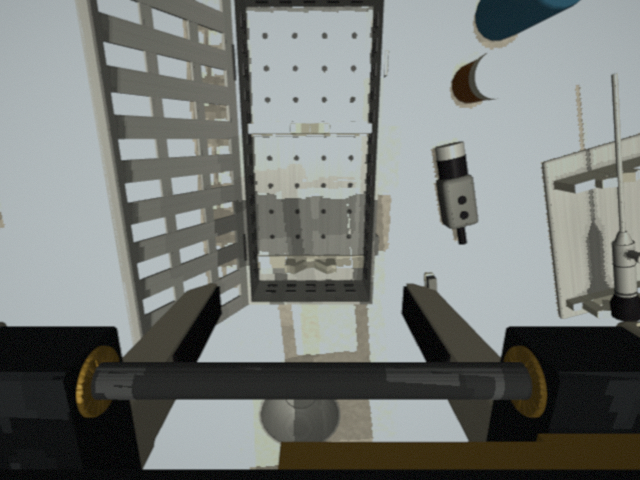

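w1: the long scope's eyepiece is at about (311,280), its body at x≈311 and its shaft leaving the frame at (308,0). w2: the cradles are at (309,264) and (309,128), which matches the tray fit to within a few pixels. I'll enlarge the scope for a closer reading.

```bash
python3 - <<'E'
import cv2
im=cv2.imread('pics/w1.png')[180:300,280:440]
cv2.imwrite('pics/c4.png',(255*(cv2.resize(im,None,fx=5,fy=5,interpolation=cv2.INTER_CUBIC)/255.)**.6).astype('uint8'))
E
```

```text
(no output)
```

View pics/c4.png

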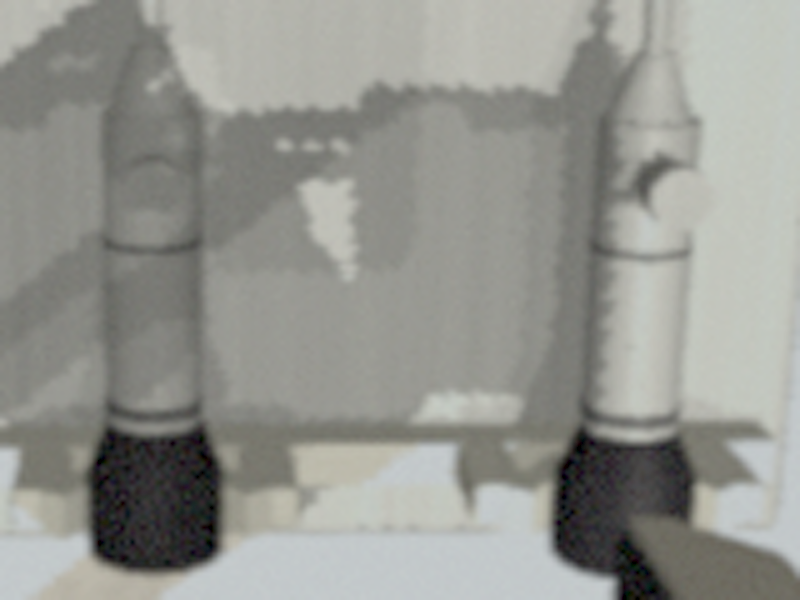

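```bash
python3 - <<'E'
from h import *
import json
np.set_printoptions(precision=4,suppress=True)
M=json.load(open('M.json'))
u=lambda x,y:np.array([280+(x+.5)/5-.5,180+(y+.5)/5-.5])
ms={n:imaging.camera_model(n) for n in('scene','side')}
def run(L,W,sc,sd,ln,use):
    def r(p):
        o=[]
        if 'w' in use:
            o+=list((proj('',place(p,[a for a,_ in W]),M['w1'])-np.array([u(*b) for _,b in W])).ravel())
            if ln:
                # shaft line crosses row 0 at column 308.3
                P=proj('',place(p,[(.15,0,.05),(.21,0,.05)]),M['w1']); t=(5-P[0,1])/(P[1,1]-P[0,1]); o.append(P[0,0]+t*(P[1,0]-P[0,0])-ln)
        if 'f' in use:
            pts=place(p,L)
            o+=list((proj('',pts,ms['scene'])-np.array([un('c1',b) for b in sc])).ravel())
            o+=list((proj('',pts,ms['side'])-np.array([un('c3',b) for b in sd])).ravel())
        return np.array(o)
    s=least_squares(r,(.47,-.17,.33),loss='soft_l1');print(use,s.x,s.fun)
for use in('w','f','wf'):
    run([(.225,0,.05),(.034,0,.076)],[((.045,0,.06),(152,118)),((-.02,0,.06),(155,435)),((-.05,0,.065),(155,566)),((.034,0,.076),(152,185))],[(767,321),(396,98)],[(416,78),(600,72)],308.3,use)
print('tray: w2 cradles');
def r(p):
    return (proj('',place(p,[(-.158,-.07,.067),(-.158,.07,.067),(-.128,0,.02),(.0325,0,.03)]),M['w2'])-np.array([(371,302),(250,301.5),(309.5,268),(309.5,129)])).ravel()
s=least_squares(r,(.5876,.1945,.0563));print(s.x,s.fun)
E
```

```text
w [ 0.476  -0.177   0.3449] [-0.0411 -0.6128 -0.1031 -1.2414  0.1208  1.432   0.0011  0.5761  0.0218]
f [ 0.4724 -0.1723  0.3347] [-0.1378  0.758  -0.4732  0.2808 -0.8743  2.069   0.4086  2.7214]
wf [ 0.4758 -0.177   0.3455] [-0.1781 -0.3996 -0.193  -1.0497  0.0502  1.6169 -0.1336  0.7945 -0.2604
 -0.3075  2.6331 -1.9046  2.5401 -1.3785  1.0959 -0.3066  1.0713]
tray: w2 cradles
[0.5877 0.1937 0.0573] [ 0.9165  1.8013 -1.6525  2.5866  0.6399 -3.2258  0.1425 -0.9787]
```

```bash
cat >> h.py <<'E'
SC=(.4758,-.177,.345); TR=(.5877,.194,.0568); TILT=.18
def tcp(p,h,yaw,tilt=TILT):   # TCP so that grasp point is at p (z=h)
    q,z=ori(yaw,tilt); return np.array([p[0],p[1],h])+.005*z, q, z
E
python3 - <<'E'
from h import *
np.set_printoptions(precision=4,suppress=True)
P,q,z=tcp(SC,.05,SC[2]); F=ctrl.current_contact_force
ctrl.move_gripper(.05)
ctrl.movep(P-.16*z,q)
f0=np.array(F())
print('stop',ctrl.servo_line(P-.03*z,velocity=.12,max_force=8), ctrl.servo_line(P,velocity=.05,max_force=5))
y=-np.cross(z,[np.cos(SC[2]),np.sin(SC[2]),0]) 
ydir=np.array([-np.sin(SC[2]),np.cos(SC[2]),0])
print(np.array(F())-f0)
for g in(.028,.025,.0235,.022,.021):
    ctrl.move_gripper(g); d=(np.array(F())-f0); l=d@ydir
    print(g,ctrl.current_finger_gap(),ctrl.current_grasp_force(),d,l)
    if abs(l)>1.5:
        ctrl.servo_line(np.array(ctrl.current_ee_pos())+np.sign(l)*.001*ydir,velocity=.02); print('shift',np.sign(l))
print(ctrl.current_ee_pos(),P,ctrl.current_time_s())
E
```

```text
stop False False
[-0.6659 -0.7338  1.2408]
0.028 0.02790972396858284 0.0 [-0.7205  1.0428  1.3328] 1.2249793070792574
0.025 0.02521367112684437 0.0 [-1.2615 -0.2458  0.2426] 0.19534865100654178
0.0235 0.023667453850114376 0.0 [ 0.0139 -0.5885  0.6319] -0.5585596749667237
0.022 0.02217933705904196 0.0 [-0.2148 -0.5302  2.4503] -0.42630237510713737
0.021 0.021137374637950953 0.0 [-0.8719  0.1626  2.426 ] 0.4478656069288385
[ 0.4755 -0.1762  0.0451] [ 0.4755 -0.1762  0.0451] 9.0167
```

```bash
python3 - <<'E'
from h import *
np.set_printoptions(precision=4,suppress=True)
F=lambda:np.array(ctrl.current_contact_force())
f0=F(); ctrl.move_gripper(.015); print(ctrl.current_finger_gap(),ctrl.current_grasp_force(),F()-f0)
p=np.array(ctrl.current_ee_pos())
ctrl.servo_line(p+[0,0,.02],velocity=.03); ctrl.pause(.2); print(F()-f0,ctrl.current_grasp_force())
ctrl.servo_line(p+[0,0,.20],velocity=.15)
C=place(TR,[(-.0875,0,0)])[0]; P,q,z=tcp(C,.25,TR[2]); print(P)
ctrl.movep(P,q); ctrl.pause(.3)
im=imaging.camera('side'); cv2.imwrite('pics/s1.png',im[:,:,::-1]); m=imaging.camera('wrist'); cv2.imwrite('pics/w3.png',m[:,:,::-1])
e=place((C[0],C[1],TR[2]),[(.225,0,.25),(.034,0,.276),(-.05,0,.25)])
print(proj('wrist',e),proj('side',e),proj('scene',e),ctrl.current_finger_gap(),ctrl.current_time_s())
s=imaging.camera('scene');cv2.imwrite('pics/s2.png',s[:,:,::-1])
cv2.imwrite('pics/c5.png',np.hstack([m[:,160:460],s[0:480,260:560]])[:,:,::-1])
E
```

```text
0.019154686732586756 29.999586045742035 [ 0.4745  1.3734 -0.492 ]
[-0.126   0.6336 -3.9334] 29.99922662973404
[0.5003 0.1899 0.2451]
[[ 308.6767 -400.625 ]
 [ 296.9126  269.3427]
 [ 310.1292  407.7769]] [[160.7217 202.2361]
 [278.0477 224.2322]
 [339.4051 257.807 ]] [[487.6676 159.5787]
 [389.4455 102.1417]
 [351.7145 101.8509]] 0.018795035563400016 13.375
```

View pics/c5.png

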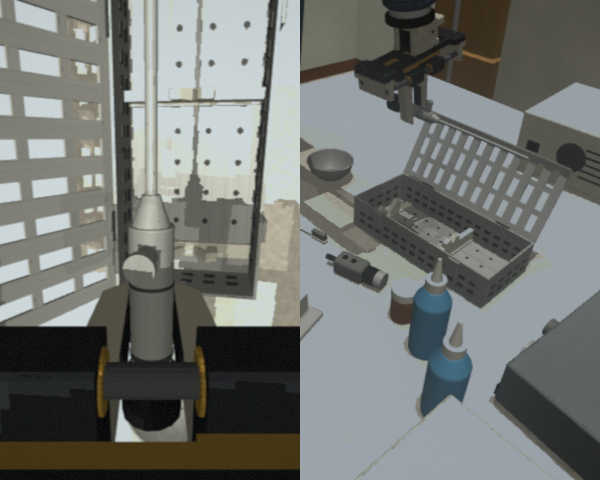

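```bash
python3 - <<'E'
from h import *
np.set_printoptions(precision=4,suppress=True)
F=lambda:np.array(ctrl.current_contact_force())
C=place(TR,[(-.0875,0,0)])[0]
at=lambda h:tcp(C,h,TR[2])[0]
print(ctrl.servo_line(at(.075),velocity=.12,max_force=10)); ctrl.pause(.3); f0=F()
print(ctrl.servo_line(at(.045),velocity=.04,max_force=6),F()-f0)
s=ctrl.servo_line(at(.033),velocity=.012,max_force=3)
print(s,F()-f0,ctrl.current_ee_pos(),at(.035),ctrl.current_time_s())
s=imaging.camera('scene');w=imaging.camera('wrist')
cv2.imwrite('pics/s3.png',s[:,:,::-1]);cv2.imwrite('pics/w4.png',w[:,:,::-1])
E
```

```text
False
False [ 0.1503 -0.0756  1.2056]
True [ 0.6891 -1.2347  6.5346] [0.5003 0.1897 0.0301] [0.5003 0.1899 0.0301] 17.0083
```

```bash
python3 - <<'E'
from h import *
np.set_printoptions(precision=2,suppress=True)
F=lambda:np.array(ctrl.current_contact_force())
for g in(.021,.024,.03,.042):
    ctrl.move_gripper(g); print(g,F())
C=place(TR,[(-.0875,0,0)])[0]; P,q,z=tcp(C,.035,TR[2])
print(ctrl.servo_line(P-.06*z,velocity=.06,max_force=6),F())
ctrl.servo_line(P-.06*z+[0,0,.17],velocity=.15)
ctrl.pause(.3)
s=imaging.camera('scene');w=imaging.camera('wrist'); d=imaging.camera('side')
e=place((C[0],C[1],TR[2]),[(.225,0,.035),(.034,0,.061),(-.05,0,.035),(.045,0,.045)])
print(proj('scene',e),proj('wrist',e),proj('side',e),ctrl.current_time_s())
a=cv2.resize(s[180:300,310:510],None,fx=3,fy=3,interpolation=2); b=cv2.resize(d[240:390,150:380],(0,0),fx=2.6,fy=2.6,interpolation=2)
W=cv2.resize(w[100:400,250:420],None,fx=1,fy=1)
c=np.zeros((600,800,3),'uint8'); c[:300,:500]=cv2.resize(a,(500,300)); c[300:600,:460]=cv2.resize(b,(460,300)); c[:480,510:800]=w[:,170:460]
cv2.imwrite('pics/c6.png',c[:,:,::-1])
E
```

```text
0.021 [ 0.73 -0.98 -0.09]
0.024 [ 0.04 -0.65 -0.43]
0.03 [ 0.04 -0.26 -0.51]
0.042 [ 0.1  -0.39 -1.05]
False [ 0.66 -0.46  0.23]
[[457.86 269.68]
 [376.97 209.47]
 [345.06 202.19]
 [380.44 218.78]] [[344.94 -32.39]
 [337.25 186.23]
 [338.2  258.67]
 [339.2  173.25]] [[191.61 298.67]
 [288.59 326.19]
 [337.59 353.97]
 [283.1  329.86]] 21.4167
```

View pics/c6.png

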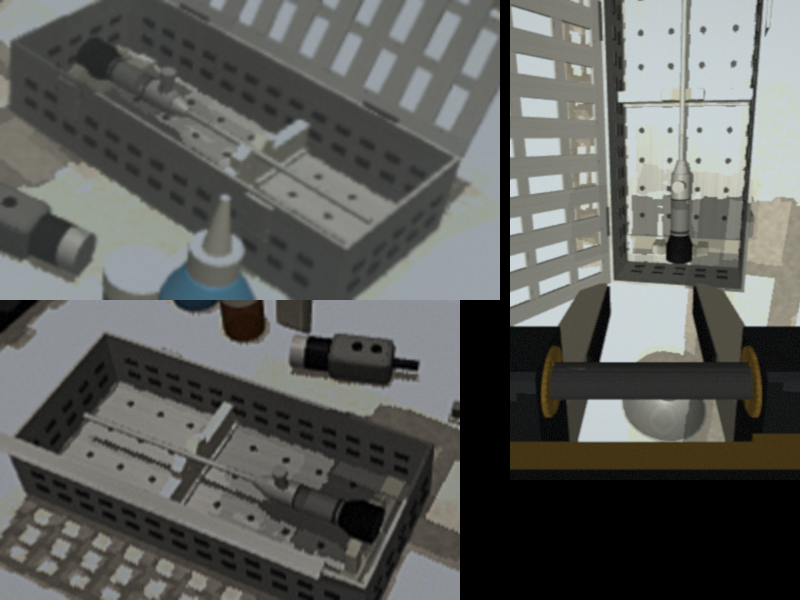

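The scope lies in both cradles with its post up, and its tip in the scene view is at (458,268), against (458,270) predicted. Next I close the lid.

```bash
python3 - <<'E'
from h import *
np.set_printoptions(precision=3,suppress=True)
F=lambda:np.array(ctrl.current_contact_force())
q,_=ori(TR[2]+np.pi/2); w=.008; tx=-.03; R=.12
def pos(y,z): # TCP for finger corner (tray y, z)
    return place(TR,[(tx,y+w,z+.014)])[0]
def arc(t): return pos(.07-R*np.cos(t),.067+R*np.sin(t))
p=np.array(ctrl.current_ee_pos()); ctrl.servo_line([p[0],p[1],.29],velocity=.2)
ctrl.move_gripper(.0)
ctrl.movep(pos(.185,.28),q)
print(ctrl.servo_line(pos(.185,.165),velocity=.12,max_force=8))
ctrl.pause(.2); f0=F()
for t in np.arange(2.1,.14,-.15):
    s=ctrl.servo_line(arc(t),velocity=.08,max_force=20); print(round(t,2),s,F()-f0)
    if s: break
print(ctrl.current_time_s())
cv2.imwrite('pics/s5.png',imaging.camera('scene')[:,:,::-1])
E
```

```text
False
2.1 False [ 0.43  -1.055 -0.064]
1.95 False [ 0.2   -0.143  0.235]
1.8 False [-0.66   0.076  0.082]
1.65 False [-0.251  0.112  0.082]
1.5 False [-0.147 -0.862 -0.371]
1.35 False [ 0.049 -0.316  0.007]
1.2 False [ 0.928 -0.63  -0.026]
1.05 False [-0.464 -0.684 -0.612]
0.9 False [ 0.416 -1.58  -0.312]
0.75 False [ 0.29  -1.127  0.223]
0.6 False [-0.294 -0.508 -0.021]
0.45 False [-0.013 -1.015 -0.411]
0.3 False [-0.184 -0.855  0.047]
0.15 False [ 0.182  0.49  -0.636]
30.5917
```

```bash
python3 - <<'E'
from h import *
a=cv2.imread('pics/s3.png').astype(int); b=cv2.imread('pics/s5.png').astype(int)
from math import cos,sin
def strip(t,im,d=.136):
    P=place(TR,[(x,.07-d*cos(t),.067+d*sin(t)) for x in np.linspace(-.14,.15,12)])
    return [int(im[int(round(v)),int(round(u))].sum()//3) for u,v in proj('scene',P)]
for t in(2.018,.3,.2,.15,.1): print(t,strip(t,a),strip(t,b))
t=.2 # floor hole region brightness
P=place(TR,[(x,y,.003) for x in(.06,.1,.13) for y in(-.02,.02)])
print([(int(a[int(v),int(u)].sum()//3),int(b[int(v),int(u)].sum()//3)) for u,v in proj('scene',P)])
ctrl.pause(.01);print(ctrl.current_contact_force(),ctrl.current_ee_pos())
E
```

```text
2.018 [73, 75, 75, 74, 75, 76, 76, 76, 77, 75, 74, 74] [42, 39, 162, 162, 163, 163, 164, 163, 87, 87, 87, 55]
0.3 [46, 35, 40, 62, 32, 70, 65, 123, 147, 92, 143, 146] [148, 71, 63, 71, 69, 74, 107, 79, 71, 102, 75, 85]
0.2 [38, 36, 36, 66, 71, 95, 88, 98, 127, 101, 105, 102] [110, 65, 101, 54, 73, 66, 70, 64, 114, 135, 135, 136]
0.15 [39, 45, 35, 67, 73, 61, 112, 140, 94, 145, 145, 145] [122, 66, 71, 64, 63, 63, 74, 68, 123, 137, 136, 137]
0.1 [36, 36, 74, 76, 73, 66, 113, 142, 91, 147, 147, 147] [70, 68, 66, 65, 66, 67, 69, 69, 69, 69, 73, 75]
[(68, 67), (138, 79), (71, 69), (135, 80), (70, 69), (71, 69)]
[-0.46787712 -0.07104028  0.18156506] [0.56007071 0.15174398 0.09895906]
```

The lid followed the finger: its edge strip now shows at about 0.1 rad. I'll press it down gently the rest of the way.

```bash
python3 - <<'E'
from h import *
F=lambda:np.array(ctrl.current_contact_force())
p=np.array(ctrl.current_ee_pos()); p0=place(TR,[(-.03,-.042,.095)])[0]
print(ctrl.servo_line(p0,velocity=.05,max_force=10))
s=ctrl.servo_line([p0[0],p0[1],.074],velocity=.02,max_force=8); ctrl.pause(.2)
e=np.array(ctrl.current_ee_pos()); print(s,e,F())
ctrl.servo_line(e+[0,0,.15],velocity=.12); ctrl.pause(.3)
P,q,_=0,ori(TR[2]+np.pi/2)[0],0
ctrl.movep([.45,-.02,.3],q)
b=imaging.camera('scene'); cv2.imwrite('pics/s6.png',b[:,:,::-1]); c=imaging.camera('side'); cv2.imwrite('pics/d6.png',c[:,:,::-1])
for n,im in(('scene',b),('side',c)):
  for t in(0,.03,.06,.1):
    o=[]
    for d in(.126,.13,.134,.138,.142,.146,.15):
        Q=place(TR,[(x,.07-d*np.cos(t),.067+d*np.sin(t)) for x in np.linspace(-.14,.15,12)])
        o.append(int(np.median([im[int(round(v)),int(round(u))].mean() for u,v in proj(n,Q)])))
    print(n,t,o)
print(ctrl.current_time_s())
E
```

```text
False
True [0.56027647 0.15032827 0.08424955] [-0.75503503  0.39948032  5.68154826]
scene 0 [132, 130, 85, 65, 65, 64, 64]
scene 0.03 [129, 132, 129, 94, 66, 64, 64]
scene 0.06 [120, 126, 131, 130, 108, 66, 66]
scene 0.1 [124, 121, 126, 130, 131, 128, 98]
side 0 [94, 98, 105, 108, 105, 121, 125]
side 0.03 [102, 104, 107, 105, 119, 126, 125]
side 0.06 [97, 107, 106, 111, 125, 125, 125]
side 0.1 [104, 107, 108, 124, 125, 125, 125]
34.4083
```

```bash
python3 - <<'E'
from h import *
from rig import job_done
q=ori(TR[2]+np.pi/2)[0]; p=place(TR,[(-.03,-.045,.11)])[0]
ctrl.movep(p+[0,0,.12],q); ctrl.servo_line(p,velocity=.12,max_force=8)
s=ctrl.servo_line([p[0],p[1],.074],velocity=.02,max_force=14); e=np.array(ctrl.current_ee_pos()); print(s,e,ctrl.current_contact_force())
ctrl.servo_line(e+[0,0,.15],velocity=.1); ctrl.pause(.5); print(ctrl.current_time_s())
if s and e[2]<.087: print(job_done())
E
```

```text
True [0.56023285 0.14736299 0.08423468] [-1.74851688  0.39971366  6.75113701]
39.8
the job is handed in; nothing more can be done
None
```

The long telescope is in the tray's cradles with its light post up, and the lid is closed. I handed the job in at about 40 s. A second push on the lid stopped at the same height, fingertip about 70 mm above the table, so I take it as fully shut; the result of the judging was not shown to me.

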